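# Load the heater panels, lock their quarter-turn studs and switch on

### The job

First switch the red isolator off. Then slide every heater panel that is there into the dock of its own colour, slotted edge first, between the guides until it is fully home against the end stop, and lock it by pushing that dock's stud in and turning it a full quarter turn clockwise so that it stays down. When all the panels are locked, switch the isolator on again, and leave the loose pink tub and the steel cup where they stand.

Things in the scene. Friction and masses are not known exactly. Their poses are not given: they have to be found in the camera images.
- dock_blue: the blue heater dock, fixed: steel base 182 x 108 x 20 mm with blue guides. x points inwards from the mouth to the end stop; origin on the underside, on the centre line. In mm of its frame: base x=-95..87, top z=20; face of the end stop x=75; stud axis x=50, y=0. A panel fully home has its origin at x=25, y=0, z=20
- dock_blue_mouth (a point): mouth of the blue dock, on the base top at x=-75 mm of the dock; axes as the dock's. The guides (14 mm high) converge from 96 mm apart here to 63 mm at dock x=+15, then run parallel to the stop. From dock x=20 lips overhang them (52 mm apart, underside z=33): lay the panel down in front of the lips and slide it in along +x
- panel_blue: the blue heater panel (absent in some starts), loose on a 4 mm mat, 0.3 kg: plate 100 (x) x 60 (y) x 10 mm, blue handle and top plate; origin at the centre of the underside. x points to its leading edge (x=50 mm); a slot 20 mm wide, open at that edge, reaches back to x=0 and passes round the stud. A steel catch block 8.5 mm high stands on the prong at y=15, x=33..48
- panel_blue_grip (a point): centre of the blue panel's bridge handle: bar 52 mm along the panel's y, 10 mm thick in x, 12 mm high; at x=-40, y=0, z=40 mm of the panel's frame (fully home: x=-15, y=0, z=60 mm of the dock's frame). Axes as the panel's
- stud_blue_top (a point): centre of the blue dock's stud grip, an upright blue fin 36 mm long (its x axis), 10 mm thick, 40 mm high, on the vertical stud axis; its centre is 60 mm above the dock's underside when the stud is up, 54 mm when locked. Fin along the dock's x = unlocked, across it = locked; the locked fin stands over the panel's prongs, in front of the catch block
- stud_blue (a joint): turn of the blue stud: 0 unlocked, +1.571 rad locked, clockwise seen from above. It turns only while pushed straight down at least 7 mm (travel 8.5 mm; spring 3.6 N at the top, 9 N at the bottom); past about 0.5 rad it no longer springs up. Let go when turned, it rises 2 mm and stays 6 mm down
- dock_yellow: the yellow heater dock, fixed: steel base 182 x 108 x 20 mm with yellow guides. x points inwards from the mouth to the end stop; origin on the underside, on the centre line. In mm of its frame: base x=-95..87, top z=20; face of the end stop x=75; stud axis x=50, y=0. A panel fully home has its origin at x=25, y=0, z=20
- dock_yellow_mouth (a point): mouth of the yellow dock, on the base top at x=-75 mm of the dock; axes as the dock's. The guides (14 mm high) converge from 96 mm apart here to 63 mm at dock x=+15, then run parallel to the stop. From dock x=20 lips overhang them (52 mm apart, underside z=33): lay the panel down in front of the lips and slide it in along +x
- panel_yellow: the yellow heater panel (absent in some starts), loose on a 4 mm mat, 0.3 kg: plate 100 (x) x 60 (y) x 10 mm, yellow handle and top plate; origin at the centre of the underside. x points to its leading edge (x=50 mm); a slot 20 mm wide, open at that edge, reaches back to x=0 and passes round the stud. A steel catch block 8.5 mm high stands on the prong at y=15, x=33..48
- panel_yellow_grip (a point): centre of the yellow panel's bridge handle: bar 52 mm along the panel's y, 10 mm thick in x, 12 mm high; at x=-40, y=0, z=40 mm of the panel's frame (fully home: x=-15, y=0, z=60 mm of the dock's frame). Axes as the panel's
- stud_yellow_top (a point): centre of the yellow dock's stud grip, an upright yellow fin 36 mm long (its x axis), 10 mm thick, 40 mm high, on the vertical stud axis; its centre is 60 mm above the dock's underside when the stud is up, 54 mm when locked. Fin along the dock's x = unlocked, across it = locked; the locked fin stands over the panel's prongs, in front of the catch block
- stud_yellow (a joint): turn of the yellow stud: 0 unlocked, +1.571 rad locked, clockwise seen from above. It turns only while pushed straight down at least 7 mm (travel 8.5 mm; spring 3.6 N at the top, 9 N at the bottom); past about 0.5 rad it no longer springs up. Let go when turned, it rises 2 mm and stays 6 mm down
- dock_green: the green heater dock, fixed: steel base 182 x 108 x 20 mm with green guides. x points inwards from the mouth to the end stop; origin on the underside, on the centre line. In mm of its frame: base x=-95..87, top z=20; face of the end stop x=75; stud axis x=50, y=0. A panel fully home has its origin at x=25, y=0, z=20
- dock_green_mouth (a point): mouth of the green dock, on the base top at x=-75 mm of the dock; axes as the dock's. The guides (14 mm high) converge from 96 mm apart here to 63 mm at dock x=+15, then run parallel to the stop. From dock x=20 lips overhang them (52 mm apart, underside z=33): lay the panel down in front of the lips and slide it in along +x
- panel_green: the green heater panel (absent in some starts), loose on a 4 mm mat, 0.3 kg: plate 100 (x) x 60 (y) x 10 mm, green handle and top plate; origin at the centre of the underside. x points to its leading edge (x=50 mm); a slot 20 mm wide, open at that edge, reaches back to x=0 and passes round the stud. A steel catch block 8.5 mm high stands on the prong at y=15, x=33..48
- panel_green_grip (a point): centre of the green panel's bridge handle: bar 52 mm along the panel's y, 10 mm thick in x, 12 mm high; at x=-40, y=0, z=40 mm of the panel's frame (fully home: x=-15, y=0, z=60 mm of the dock's frame). Axes as the panel's
- stud_green_top (a point): centre of the green dock's stud grip, an upright green fin 36 mm long (its x axis), 10 mm thick, 40 mm high, on the vertical stud axis; its centre is 60 mm above the dock's underside when the stud is up, 54 mm when locked. Fin along the dock's x = unlocked, across it = locked; the locked fin stands over the panel's prongs, in front of the catch block
- stud_green (a joint): turn of the green stud: 0 unlocked, +1.571 rad locked, clockwise seen from above. It turns only while pushed straight down at least 7 mm (travel 8.5 mm; spring 3.6 N at the top, 9 N at the bottom); past about 0.5 rad it no longer springs up. Let go when turned, it rises 2 mm and stays 6 mm down
- isolator (a joint): rotary isolator: 0 = off (handle bar across the box's x axis), 1.571 rad = on (bar along it), growing clockwise seen from above; a spring snaps it into either end, hardest about 0.1 N m
- isolator_grip (a point): centre of the isolator's red handle bar, 52 mm long (along its own y), 12 mm thick (its x), 26 mm high, 60 mm above the table, on the vertical turning axis; turns with the handle. It stands on a red disc 40 mm wide, top 47 mm above the table. Box below: grey, 66 x 66 x 40 mm, fixed
- gel_tub: bystander: loose open pink tub, 96 mm wide, 55 mm high, origin under its centre
- steel_cup: bystander: loose steel cup, 72 mm wide, 82 mm high, origin under its centre
Mind the look-alikes: they are no part of the job. What is shaped like the panel_blue but purple is not meant.

How it is judged:
On the way, in this order (a step that is already met when the one before it is completed fails the run):
1. the isolator is off (value of joint isolator below 0.15 rad), for 0.2 s.
2. with the isolator off, every panel present is home in its own dock and locked (x of panel_blue_grip in the frame of dock_blue between -0.021 and -0.01 m and y of panel_blue_grip in the frame of dock_blue between -0.006 and 0.006 m and z of panel_blue_grip in the frame of dock_blue below 0.065 m and angle between each of panel_blue_grip, panel_yellow_grip, panel_green_grip's own z axis and vertical below 0.08 rad and angle between the x axis of stud_blue_top and the y axis of panel_blue_grip, either way round below 0.26 rad and z of stud_blue_top in the frame of panel_blue_grip below -0.0035 m and x of panel_yellow_grip in the frame of dock_yellow between -0.021 and -0.01 m and y of panel_yellow_grip in the frame of dock_yellow between -0.006 and 0.006 m and z of panel_yellow_grip in the frame of dock_yellow below 0.065 m and angle between the x axis of stud_yellow_top and the y axis of panel_yellow_grip, either way round below 0.26 rad and z of stud_yellow_top in the frame of panel_yellow_grip below -0.0035 m and x of panel_green_grip in the frame of dock_green between -0.021 and -0.01 m and y of panel_green_grip in the frame of dock_green between -0.006 and 0.006 m and z of panel_green_grip in the frame of dock_green below 0.065 m and angle between the x axis of stud_green_top and the y axis of panel_green_grip, either way round below 0.26 rad and z of stud_green_top in the frame of panel_green_grip below -0.0035 m and value of joint isolator below 0.15 rad), for 0.2 s.
3. the isolator is on again (value of joint isolator above 1.42 rad), for 0.2 s.
At the end, for the whole second after the job is handed in: every panel present lies flat in the dock of its colour within 6 mm of home, its stud down (over 3.5 mm) and within 0.26 rad of a full quarter turn; isolator over 1.42 rad (on); tub and cup within 40 mm of where they stood (x of panel_blue_grip in the frame of dock_blue between -0.021 and -0.01 m and y of panel_blue_grip in the frame of dock_blue between -0.006 and 0.006 m and z of panel_blue_grip in the frame of dock_blue below 0.065 m and angle between each of panel_blue_grip, panel_yellow_grip, panel_green_grip's own z axis and vertical below 0.08 rad and angle between the x axis of stud_blue_top and the y axis of panel_blue_grip, either way round below 0.26 rad and z of stud_blue_top in the frame of panel_blue_grip below -0.0035 m and x of panel_yellow_grip in the frame of dock_yellow between -0.021 and -0.01 m and y of panel_yellow_grip in the frame of dock_yellow between -0.006 and 0.006 m and z of panel_yellow_grip in the frame of dock_yellow below 0.065 m and angle between the x axis of stud_yellow_top and the y axis of panel_yellow_grip, either way round below 0.26 rad and z of stud_yellow_top in the frame of panel_yellow_grip below -0.0035 m and x of panel_green_grip in the frame of dock_green between -0.021 and -0.01 m and y of panel_green_grip in the frame of dock_green between -0.006 and 0.006 m and z of panel_green_grip in the frame of dock_green below 0.065 m and angle between the x axis of stud_green_top and the y axis of panel_green_grip, either way round below 0.26 rad and z of stud_green_top in the frame of panel_green_grip below -0.0035 m and value of joint isolator above 1.42 rad and distance of each of gel_tub, steel_cup from where it was at the start of the episode below 0.04 m); the robot touches nothing.
Of panel_blue, panel_yellow, panel_green only 2 to 3 are there at a start; the rules pass over those that are not, and their reading is None.
At some moment in a run one of panel_blue, panel_yellow, panel_green may be knocked a few centimetres aside while the robot is not near it.
Once in a run the grip may slacken for a moment while it holds something.
It also fails if it takes over 210 s, if anything falls off the work surface, if the arm or the gripper's body presses on something with over 40 N, if the wrist force passes 120 N, or if a joint passes its speed limit or range.

### The arm

A 6-joint arm with a two-finger parallel gripper is mounted at the origin on a cart in front of the work surface, level with it; the furniture and walls round the work are solid. World frame = base frame: x ahead of the robot, y to its left, z up, the work surface at z = 0. Lengths are in m, angles in rad, forces in N, time in s.
With the tool pointing down it reaches from about 0.4 to 0.825 m from the base axis. Payload 7 kg.
Tool frame: the origin (TCP) lies between the finger pads; the fingertips stand arm.finger_overhang ahead of it and the grasp point (between the pads) lies 5 mm behind it (arm.finger_overhang is the distance from the TCP to the fingertips, in m); z points along the fingers, x is the direction in which the jaws open and shut, and the axes are right-handed (so a half turn about z gives the same grasp; the last joint's range is limited). The gripper opens to 85 mm and grips with 20 to 120 N. Pads are 22 mm wide; open, the fingers measure 114 mm over their backs; the gripper's body (76 mm by 85 mm) begins 54 mm behind the grasp point. The pads swing forward as they close: fully open they stand 13 mm farther back than shut.
Start: joints at [1.631, 0.359, 0.012, 0, -1.224, -0.288], TCP at [0.152, 0.658, 0.245] pointing down, gripper open.
Joint ranges: [-3.07, 3.07], [-1.43, 2.12], [-1.02, 1.25], [-3.03, 1.67], [-3.05, -0], [-3.03, 3.03]. Speed limits (rad/s): [2.39, 2.39, 3.01, 3.14, 3.14, 3.14].

### API

Orientations are given as a unit quaternion [w, x, y, z].
In Python, from plant import status, camera, calibration, arm gives the robot as it stands.
- The arm moves only by the shell command python3 -m crank 'ROWS' [OPENING]. ROWS is JSON, a list of rows, each an object of numbers: "dx", "dy", "dz": the shift along the tool's x, y, z in m; "spin": the turn about the tool's z in rad. In form: [{"dx": .., "dy": .., "dz": .., "spin": ..}, ...]. A call has 1 to 20 rows; each row is the pose to reach, as a shift and turn from the pose measured when the call began, along the tool's axes at that moment; what a row does not reach only later rows make up. A row lasts 1/12 s, in which the tool goes at most 41.7 mm and 7.16 degrees, less where a joint would pass 70% of its speed; a pose out of reach is approached as far as the arm can. A call with a gripper value outside its range is refused whole. OPENING is the finger opening in m, from 0 to 0.0854, set as the call begins (- or left out, the last holds). The fingers move at their own pace and stop on an object; the grip force is fixed at half the most. Time passes only in rows, so rows that repeat a pose let the fingers close. It gives the time, the measured TCP pose, the force and the opening at its end, in the units of the state.
- status.state(): the state, without advancing time (a new reading comes with each control period).
- camera(name): name is "scene" or "top" or "wrist"; returns (picture, depth): 384x512x3 uint8, red, green, blue; 384x512 float32, m along the optical axis (not along the pixel's ray), 0 where there is no reading.
- calibration(name): a dict with "fovy" (degrees; the focal length in pixels is half the picture's height over the tangent of half this angle, whatever the lens; pixels are square), "cx", "cy" (the principal point, pixels), "dist" ([k1, k2, p1, p2, k3] as OpenCV has them; the pictures are not rectified), "R" (3x3) and "t" (3): a world point X has camera coordinates R X + t; the wrist camera has in their place "tool_from_camera" (4x4, takes a point from camera to tool coordinates, whose origin is the TCP and whose axes are the tool frame's). Camera axes: x right, y down, z forward; pixel columns grow to the right and rows downward; lengths in m; the calibration is good to about 2 mm. A picture is of the moment at which its call begins: read the wrist's pose just before it. calibration takes no time and is no camera call.
- arm.close_job(): hands the job in, once; it reports no verdict.
The state is a dict: "t": time; "joint_positions": joint angles; "qvel": joint speeds; "tau": joint torques, N m; "eef_pos": TCP position; "ee_rot": TCP orientation; "wrist_force": force on the tool from outside, world axes, zero at the start; "torque": the same for the moment, N m; "gripper_width": finger opening in m.
Only numpy, scipy, OpenCV 4.12 (cv2) and the standard library are available. Lean on these libraries where they do the work, as an engineer would, in place of code of your own. Each camera call takes 0.05 s, during which the arm holds its last target. There are 200 camera calls.

## Working session

There is one attempt and no reset: what is moved stays moved. The work goes in short steps, Python scripts to look and compute and a shell command to move; the robot and the scene stay as the last step left them, time stands still between calls to the robot, and variables do not carry over. Pictures are saved under pics/ and viewed, about 12 in all and at most 16, crops included, and the job is handed in when it is done.

```bash
ls; mkdir -p pics
cat > h.py <<'E'
import numpy as np, cv2
from plant import status, camera, calibration, arm
from scipy.spatial.transform import Rotation as Ro
def tool():
    s=status.state(); q=s['ee_rot']; T=np.eye(4)
    T[:3,:3]=Ro.from_quat([q[1],q[2],q[3],q[0]]).as_matrix(); T[:3,3]=s['eef_pos']; return T
def snap(name,save=None):
    T=tool(); im,d=camera(name); c=calibration(name)
    if name=='wrist': W=T@np.array(c['tool_from_camera'])
    else:
        W=np.eye(4); R=np.array(c['R']); W[:3,:3]=R.T; W[:3,3]=-R.T@np.array(c['t'])
    f=192/np.tan(np.radians(c['fovy'])/2)
    K=np.array([[f,0,c['cx']],[0,f,c['cy']],[0,0,1]])
    if save: cv2.imwrite('pics/'+save,im[:,:,::-1])
    return im,d,K,np.array(c['dist'],float),W
def cloud(d,K,dist,W):
    v,u=np.mgrid[0:384,0:512]
    p=cv2.undistortPoints(np.stack([u,v],-1).reshape(-1,1,2).astype(float),K,dist).reshape(384,512,2)
    P=np.dstack([p[...,0]*d,p[...,1]*d,d])
    X=P@W[:3,:3].T+W[:3,3]; X[d==0]=np.nan; return X
def ray_z(uv,z,K,dist,W):
    p=cv2.undistortPoints(np.array(uv,float).reshape(-1,1,2),K,dist).reshape(-1,2)
    r=np.c_[p,np.ones(len(p))]@W[:3,:3].T; o=W[:3,3]
    return o+r*((z-o[2])/r[:,2])[:,None]
E
python3 - <<'E'
from h import *
for n in ('top','scene'):
    im,d,K,di,W=snap(n,n+'0.png'); print(n,W.round(3).tolist(),K[0,0],di, (d==0).mean())
    np.savez(n+'0.npz',im=im,d=d,K=K,di=di,W=W)
s=status.state(); print(s); print(arm.finger_overhang); print(calibration('wrist'))
E
```

```text
pics
top [[-0.018, -0.996, 0.084, 0.408], [-1.0, 0.019, 0.01, -0.028], [-0.011, -0.084, -0.996, 1.469], [0.0, 0.0, 0.0, 1.0]] 489.6005754384483 [-0.1784497  0.         0.         0.         0.       ] 0.0038350423177083335
scene [[-0.852, -0.391, 0.347, 0.157], [-0.523, 0.619, -0.586, 0.636], [0.014, -0.681, -0.732, 0.867], [0.0, 0.0, 0.0, 1.0]] 387.4020984841018 [-0.09578472  0.          0.          0.          0.        ] 0.00390625
{'t': 0.1, 'joint_positions': array([ 1.63105724e+00,  3.59339763e-01,  1.11591638e-02, -3.18024744e-04,
       -1.22411775e+00, -2.88079962e-01]), 'qvel': array([-0.0003985 , -0.0026794 ,  0.00170209,  0.00104445, -0.00012604,
       -0.00065379]), 'tau': array([-1.66808757e-03, -5.84766018e+01,  2.94106990e+01,  6.95441186e+00,
       -3.22839740e-03, -2.19696389e-06]), 'eef_pos': array([0.15239275, 0.65714819, 0.24444359]), 'ee_rot': array([-5.53425836e-04, -6.22109557e-01,  7.82929826e-01, -5.29233986e-04]), 'wrist_force': array([-0.12891035,  0.74436235,  0.24611472]), 'torque': array([-0.02152499,  0.0176193 , -0.03093325]), 'gripper_width': 0.08519294096443641}
0.014
{'fovy': 60.742433288646545, 'cx': 253.25696136402962, 'cy': 195.00130874069217, 'dist': array([-0.01760376,  0.        ,  0.        ,  0.        ,  0.        ]), 'tool_from_camera': array([[ 9.99999986e-01, -1.48070580e-04,  7.24993449e-05,
         4.72333571e-07],
       [ 1.16594965e-04,  9.46061331e-01,  3.23987568e-01,
        -8.32676460e-02],
       [-1.16561854e-04, -3.23987555e-01,  9.46061336e-01,
        -1.28312974e-01],
       [ 0.00000000e+00,  0.00000000e+00,  0.00000000e+00,
         1.00000000e+00]])}
```

```bash
python3 -m crank --help 2>&1 | head -20
```

```text
invalid input: not JSON, or not a number
```

View pics/top0.png

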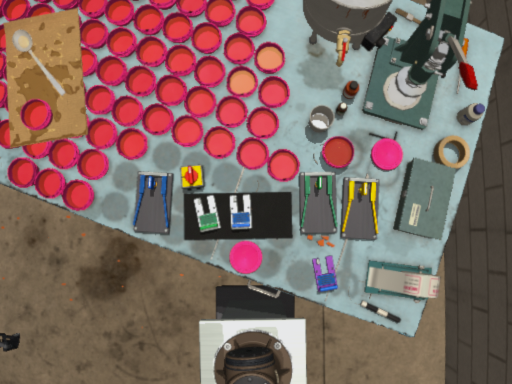

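View pics/scene0.png

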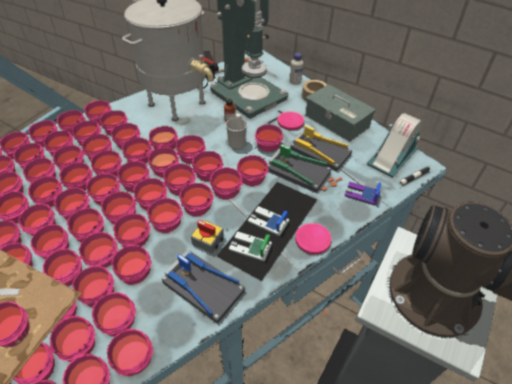

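The top view shows green panel ~(207,213) and blue panel ~(240,212) on the mat, with no yellow panel. The purple look-alike is at (325,273). Docks: blue (153,203), green (318,203), yellow (360,208). The isolator is at (192,177), the pink tub at (246,257) and the steel cup at (320,120). A similar pink disc is at (387,154). Next, a close crop and first positions.

Run:
```python
from h import *
z=np.load('top0.npz'); im=z['im']; X=cloud(z['d'],z['K'],z['di'],z['W'])
cv2.imwrite('pics/crop0.png',cv2.resize(im[160:285,130:390],None,fx=3,fy=3,interpolation=cv2.INTER_CUBIC)[:,:,::-1])
hsv=cv2.cvtColor(im,cv2.COLOR_RGB2HSV)
def rep(n,box,lo,hi,zmin,zmax):
    u0,v0,u1,v1=box; m=np.zeros(im.shape[:2],bool); m[v0:v1,u0:u1]=1
    m&=(cv2.inRange(hsv,lo,hi)>0)&(X[...,2]>zmin)&(X[...,2]<zmax)
    P=X[m]; 
    if len(P)<4: print(n,len(P)); return
    (c,wh,a)=cv2.minAreaRect((P[:,:2]*1000).astype(np.float32)); print(n,len(P),'c',np.round(c,1),np.round(wh,1),round(a,1),'z',np.percentile(P[:,2],[5,50,95]).round(3), 'mean',P[:,:2].mean(0).round(4))
B=((100,90,50),(130,255,255)); G=((50,70,40),(90,255,255)); Y=((20,120,80),(35,255,255)); R=((0,150,80),(10,255,255))
rep('Bpanel',(222,190,260,235),*B,0.025,.09); rep('Gpanel',(190,190,222,235),*G,0.025,.09)
rep('Bguides',(130,165,175,240),*B,0.02,.09);rep('Bstud',(130,165,175,240),*B,0.055,.09)
rep('Gguides',(295,165,340,240),*G,0.02,.09);rep('Gstud',(295,165,340,240),*G,0.055,.09)
rep('iso',(178,160,208,192),*R,0.05,.09);rep('isobox',(178,160,208,192),(0,0,0),(255,255,255),0.03,.09)
```

```text
Bpanel 53 c [434.9  25.3] [49.6  8.7] 89.0 z [0.044 0.051 0.056] mean [0.4336 0.0241]
Gpanel 56 c [431.3 119.2] [ 9.3 50.1] 11.0 z [0.044 0.05  0.055] mean [0.4313 0.1196]
Bguides 447 c [510.8 286.4] [106.3 149.9] 84.3 z [0.025 0.037 0.078] mean [0.5283 0.2865]
Bstud 55 c [560.9 284. ] [34.6 12. ] 2.2 z [0.062 0.077 0.083] mean [0.5608 0.2838]
Gguides 396 c [ 499.8 -205.5] [105.9 147. ] 88.8 z [0.029 0.037 0.079] mean [ 0.5178 -0.205 ]
Gstud 42 c [ 551.4 -204. ] [ 9.5 34.7] 88.0 z [0.072 0.079 0.086] mean [ 0.5506 -0.2033]
iso 82 c [580.2 165.7] [30.2 47. ] 71.9 z [0.051 0.07  0.076] mean [0.5775 0.1669]
isobox 478 c [580.8 168.3] [67.8 64. ] 4.3 z [0.036 0.044 0.074] mean [0.5789 0.1668]
```

View pics/crop0.png

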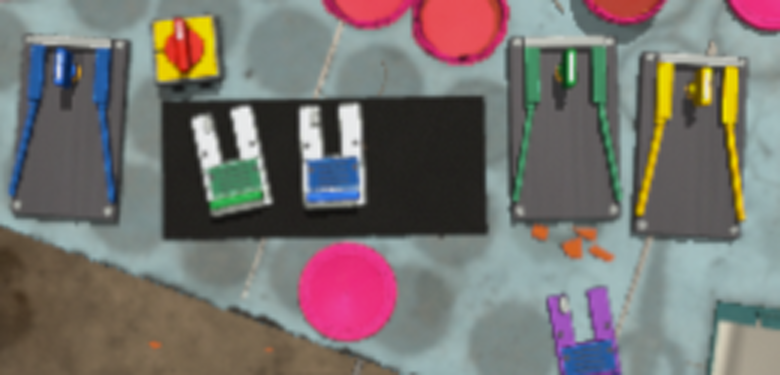

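```bash
cat >> h.py <<'E'
def go(x,y,z,yaw):
    "world TCP goal -> row numbers"
    T=tool(); d=T[:3,:3].T@(np.array([x,y,z])-T[:3,3]); a=np.arctan2(T[1,0],T[0,0])
    s=-(np.radians(yaw)-a); s=(s+np.pi)%(2*np.pi)-np.pi
    print('TCP',T[:3,3].round(4),'yaw',round(np.degrees(a),2),'tilt',T[2,2].round(5),'| dx %.4f dy %.4f dz %.4f spin %.4f'%(*d,s))
E
python3 -c "
from h import *
go(.579,.167,.25,90)"
```

```text
TCP [0.1524 0.6571 0.2444] yaw -103.06 tilt -1.0 | dx 0.3811 dy -0.5263 dz -0.0049 spin 2.9137
```

```bash
python3 -m crank '[{"dx":0.1,"dy":-0.13,"dz":-0.005,"spin":0.5},{"dx":0.1,"dy":-0.13,"dz":-0.005,"spin":0.5},{"dx":0.1,"dy":-0.13,"dz":-0.005,"spin":0.5},{"dx":0.1,"dy":-0.13,"dz":-0.005,"spin":0.5},{"dx":0.2,"dy":-0.26,"dz":-0.005,"spin":1.0},{"dx":0.2,"dy":-0.26,"dz":-0.005,"spin":1.0},{"dx":0.2,"dy":-0.26,"dz":-0.005,"spin":1.0},{"dx":0.2,"dy":-0.26,"dz":-0.005,"spin":1.0},{"dx":0.3,"dy":-0.4,"dz":-0.005,"spin":1.5},{"dx":0.3,"dy":-0.4,"dz":-0.005,"spin":1.5},{"dx":0.3,"dy":-0.4,"dz":-0.005,"spin":1.5},{"dx":0.3,"dy":-0.4,"dz":-0.005,"spin":1.5},{"dx":0.381,"dy":-0.526,"dz":-0.005,"spin":2.0},{"dx":0.381,"dy":-0.526,"dz":-0.005,"spin":2.0},{"dx":0.381,"dy":-0.526,"dz":-0.005,"spin":2.0},{"dx":0.381,"dy":-0.526,"dz":-0.005,"spin":2.0},{"dx":0.381,"dy":-0.526,"dz":-0.005,"spin":2.5},{"dx":0.381,"dy":-0.526,"dz":-0.005,"spin":2.5},{"dx":0.381,"dy":-0.526,"dz":-0.005,"spin":2.5},{"dx":0.381,"dy":-0.526,"dz":-0.005,"spin":2.5}]' 0.05
python3 -c "
from h import *
go(.579,.167,.25,90); print(status.state()['joint_positions'].round(2))"
```

```text
t: 1.77
eef_pos: [0.5786, 0.1666, 0.2495]
ee_rot: [0.0, 0.55, 0.835, -0.001]
wrist_force: [-0.1, -0.1, 0.5]
gripper_width: 0.05
TCP [0.5786 0.1666 0.2495] yaw 113.3 tilt -1.0 | dx 0.0002 dy 0.0005 dz -0.0005 spin 0.4066
[ 0.61  0.24 -0.15  0.   -1.19 -1.77]
```

```bash
python3 -m crank '[{"spin":0.2},{"spin":0.2},{"spin":0.4066},{"spin":0.4066},{"spin":0.4066},{"spin":0.4066}]' 0.05 | tail -1
cat > iso.py <<'E'
from h import *
import sys
im,d,K,di,W=snap('wrist',sys.argv[1]); X=cloud(d,K,di,W); hsv=cv2.cvtColor(im,cv2.COLOR_RGB2HSV)
m=((cv2.inRange(hsv,(0,150,60),(8,255,255))|cv2.inRange(hsv,(172,150,60),(180,255,255)))>0)&(X[...,2]>.066)&(X[...,2]<.085)&(np.hypot(X[...,0]-.579,X[...,1]-.167)<.05)
P=X[m]; c,wh,a=cv2.minAreaRect((P[:,:2]*1000).astype(np.float32))
D=P[:,:2]-P[:,:2].mean(0); w,V=np.linalg.eigh(D.T@D); v=V[:,1]
print(len(P),np.round(c,1),np.round(wh,1),round(a,1),'bar dir',np.degrees(np.arctan2(v[1],v[0])).round(1),'z',np.percentile(P[:,2],[5,50,95]).round(4))
E
python3 iso.py w1.png
```

```text
87 [569.6 169.4] [29.5 10.7] 3.1 bar dir -172.1 z [0.0708 0.0719 0.073 ]schema error: expected keys dx, dy, dz, spin
```

View pics/w1.png

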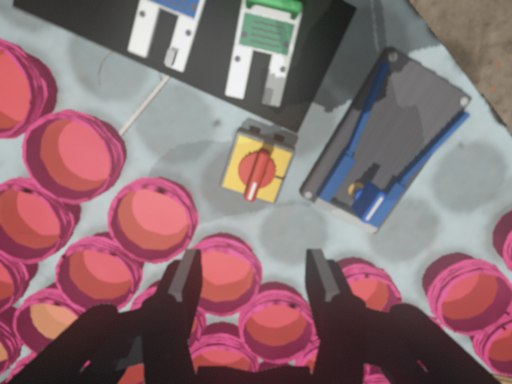

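```bash
python3 -m crank '[{"dx":0,"dy":0,"dz":0,"spin":0.2},{"dx":0,"dy":0,"dz":0,"spin":0.2},{"dx":0,"dy":0,"dz":0,"spin":0.4066},{"dx":0,"dy":0,"dz":0,"spin":0.4066},{"dx":0,"dy":0,"dz":0,"spin":0.4066},{"dx":0,"dy":0,"dz":0,"spin":0.4066}]' 0.05 | tail -1
sed -i 's/^m=.*/m=(X[...,2]>.062)\&(X[...,2]<.085)\&(np.hypot(X[...,0]-.579,X[...,1]-.167)<.04)/' iso.py
python3 iso.py w2.png; python3 -c "
from h import *
go(.579,.167,.25,90)"
```

```text
gripper_width: 0.0501
637 [580.1 170.6] [51.6 12. ] 5.1 bar dir -175.0 z [0.0694 0.072  0.0735]
TCP [0.5784 0.1668 0.2493] yaw 89.75 tilt -1.0 | dx 0.0002 dy 0.0006 dz -0.0007 spin -0.0043
```

```bash
python3 -c "
from h import *
go(.5801,.1706,.064,95)"
```

```text
TCP [0.5784 0.1668 0.2493] yaw 89.75 tilt -1.0 | dx 0.0042 dy 0.0019 dz 0.1853 spin -0.0916
```

```bash
python3 -m crank '[{"dx":0.004,"dy":0.002,"dz":0.03,"spin":-0.092},{"dx":0.004,"dy":0.002,"dz":0.06,"spin":-0.092},{"dx":0.004,"dy":0.002,"dz":0.09,"spin":-0.092},{"dx":0.004,"dy":0.002,"dz":0.12,"spin":-0.092},{"dx":0.004,"dy":0.002,"dz":0.14,"spin":-0.092},{"dx":0.004,"dy":0.002,"dz":0.16,"spin":-0.092},{"dx":0.004,"dy":0.002,"dz":0.175,"spin":-0.092},{"dx":0.004,"dy":0.002,"dz":0.185,"spin":-0.092},{"dx":0.004,"dy":0.002,"dz":0.185,"spin":-0.092}]' 0.05
python3 -m crank '[{"dx":0,"dy":0,"dz":0,"spin":0},{"dx":0,"dy":0,"dz":0,"spin":0},{"dx":0,"dy":0,"dz":0,"spin":0},{"dx":0,"dy":0,"dz":0,"spin":0},{"dx":0,"dy":0,"dz":0,"spin":0},{"dx":0,"dy":0,"dz":0,"spin":0}]' 0
```

```text
t: 3.12
eef_pos: [0.579, 0.1697, 0.0621]
ee_rot: [-0.0, 0.675, 0.738, -0.003]
wrist_force: [0.5, 0.3, 0.2]
gripper_width: 0.05
t: 3.62
eef_pos: [0.5796, 0.1703, 0.0633]
ee_rot: [-0.0, 0.675, 0.738, -0.002]
wrist_force: [-2.2, 1.8, 5.9]
gripper_width: 0.0107
```

```bash
python3 -m crank '[{"dx":0,"dy":0,"dz":0,"spin":-0.12},{"dx":0,"dy":0,"dz":0,"spin":-0.24},{"dx":0,"dy":0,"dz":0,"spin":-0.36},{"dx":0,"dy":0,"dz":0,"spin":-0.48},{"dx":0,"dy":0,"dz":0,"spin":-0.6},{"dx":0,"dy":0,"dz":0,"spin":-0.72},{"dx":0,"dy":0,"dz":0,"spin":-0.84},{"dx":0,"dy":0,"dz":0,"spin":-0.96},{"dx":0,"dy":0,"dz":0,"spin":-1.08},{"dx":0,"dy":0,"dz":0,"spin":-1.2},{"dx":0,"dy":0,"dz":0,"spin":-1.32},{"dx":0,"dy":0,"dz":0,"spin":-1.44},{"dx":0,"dy":0,"dz":0,"spin":-1.56},{"dx":0,"dy":0,"dz":0,"spin":-1.57},{"dx":0,"dy":0,"dz":0,"spin":-1.57},{"dx":0,"dy":0,"dz":0,"spin":-1.57}]' 0
python3 -m crank '[{"dx":0,"dy":0,"dz":0,"spin":0},{"dx":0,"dy":0,"dz":0,"spin":0},{"dx":0,"dy":0,"dz":0,"spin":0},{"dx":0,"dy":0,"dz":0,"spin":0},{"dx":0,"dy":0,"dz":-0.03,"spin":0},{"dx":0,"dy":0,"dz":-0.06,"spin":0},{"dx":0,"dy":0,"dz":-0.1,"spin":0},{"dx":0,"dy":0,"dz":-0.14,"spin":0},{"dx":0,"dy":0,"dz":-0.18,"spin":0},{"dx":0,"dy":0,"dz":-0.19,"spin":0},{"dx":0,"dy":0,"dz":-0.19,"spin":0}]' 0.04
python3 iso.py w3.png; python3 -c "
from h import *
go(.45,.07,.28,180)"
```

```text
t: 4.95
eef_pos: [0.5803, 0.1698, 0.0634]
ee_rot: [-0.001, -0.044, 0.999, -0.001]
wrist_force: [3.7, -3.4, -4.1]
gripper_width: 0.0107
t: 5.87
eef_pos: [0.5823, 0.1713, 0.2584]
ee_rot: [0.003, -0.044, 0.999, 0.0]
wrist_force: [0.5, -0.4, -1.5]
gripper_width: 0.0399
608 [580.  170.3] [11.2 51.2] 5.4 bar dir 95.0 z [0.0696 0.072  0.0734]
TCP [0.5812 0.1709 0.2557] yaw -175.01 tilt -1.0 | dx 0.1395 dy -0.0891 dz -0.0245 spin 0.0870
```

```bash
python3 -m crank '[{"dx":0.04,"dy":-0.025,"dz":-0.024,"spin":0.087},{"dx":0.08,"dy":-0.05,"dz":-0.024,"spin":0.087},{"dx":0.12,"dy":-0.075,"dz":-0.024,"spin":0.087},{"dx":0.139,"dy":-0.089,"dz":-0.024,"spin":0.087},{"dx":0.139,"dy":-0.089,"dz":-0.024,"spin":0.087},{"dx":0.139,"dy":-0.089,"dz":-0.024,"spin":0.087}]' 0.04 |tail -1
cat > meas.py <<'E'
from h import *
import sys
C=dict(blue=((100,90,40),(130,255,255)),green=((50,70,30),(92,255,255)),yellow=((20,120,80),(35,255,255)))
def rect(P): 
    c,wh,a=cv2.minAreaRect((P[:,:2]*1000).astype(np.float32)); return np.round(c,1),np.round(wh,1),round(a,1)
def axis(P):
    D=P[:,:2]-P[:,:2].mean(0); w,V=np.linalg.eigh(D.T@D); v=V[:,1]; return np.degrees(np.arctan2(v[1],v[0]))%180
def look(name,save,cols=('blue','green'),centers=None):
    im,d,K,di,W=snap(name,save); X=cloud(d,K,di,W); hsv=cv2.cvtColor(im,cv2.COLOR_RGB2HSV); Z=X[...,2]
    return im,X,hsv
def panel(X,hsv,col,c,r=.06,z0=.038,z1=.075):
    m=(cv2.inRange(hsv,*C[col])>0)&(X[...,2]>z0)&(X[...,2]<z1)&(np.hypot(X[...,0]-c[0],X[...,1]-c[1])<r)
    P=X[m]
    if len(P)<10: print('panel',col,'none',len(P)); return
    print('panel',col,len(P),*rect(P),'axis',axis(P).round(1),'z',np.percentile(P[:,2],[5,50,95]).round(4))
def dock(X,hsv,col,c):
    R=(np.abs(X[...,0]-c[0])<.13)&(np.abs(X[...,1]-c[1])<.085)
    m=R&(cv2.inRange(hsv,*C[col])>0)&(X[...,2]>.066)&(X[...,2]<.095)&(np.hypot(X[...,0]-c[0]-.05,X[...,1]-c[1])<.04)
    P=X[m]; 
    if len(P)>10: print('stud',col,len(P),*rect(P),'axis',axis(P).round(1),'z',np.percentile(P[:,2],[5,50,95]).round(4))
    m=R&(X[...,2]>.013)&(X[...,2]<.027)
    m=cv2.morphologyEx(m.astype(np.uint8),cv2.MORPH_OPEN,np.ones((3,3)))
    n,l,s,_=cv2.connectedComponentsWithStats(m); k=1+np.argmax(s[1:,4]); P=X[l==k]
    print('base',col,len(P),*rect(P),'z',np.median(P[:,2]).round(4))
E
python3 - <<'E'
from meas import *
im,X,h=look('wrist','w4.png')
panel(X,h,'blue',(.434,.025)); panel(X,h,'green',(.431,.119)); dock(X,h,'blue',(.511,.286))
E
```

```text
gripper_width: 0.0397
panel blue 369 [432.8  27. ] [ 8.2 51.4] 2.9 axis 92.8 z [0.0482 0.0496 0.0508]
panel green 300 [430.9 120.3] [ 9.6 50.5] 12.5 axis 101.5 z [0.0468 0.0494 0.0508]
base blue 3838 [466.3 292.9] [109.5 101.7] 85.5 z 0.0196
```

View pics/w4.png

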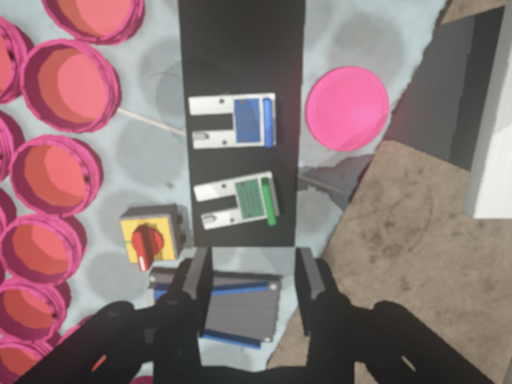

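```bash
python3 -c "
from h import *
go(.4328,.027,.040,182.8)"
```

```text
TCP [0.4498 0.0697 0.2793] yaw 179.98 tilt -1.0 | dx 0.0174 dy -0.0427 dz 0.2393 spin -0.0492
```

```bash
python3 -m crank '[{"dx":0.0174,"dy":-0.0427,"dz":0.0,"spin":-0.049},{"dx":0.0174,"dy":-0.0427,"dz":0.03,"spin":-0.049},{"dx":0.0174,"dy":-0.0427,"dz":0.065,"spin":-0.049},{"dx":0.0174,"dy":-0.0427,"dz":0.1,"spin":-0.049},{"dx":0.0174,"dy":-0.0427,"dz":0.135,"spin":-0.049},{"dx":0.0174,"dy":-0.0427,"dz":0.165,"spin":-0.049},{"dx":0.0174,"dy":-0.0427,"dz":0.195,"spin":-0.049},{"dx":0.0174,"dy":-0.0427,"dz":0.22,"spin":-0.049},{"dx":0.0174,"dy":-0.0427,"dz":0.235,"spin":-0.049},{"dx":0.0174,"dy":-0.0427,"dz":0.239,"spin":-0.049},{"dx":0.0174,"dy":-0.0427,"dz":0.239,"spin":-0.049}]' 0.04
python3 -m crank '[{"dx":0,"dy":0,"dz":0,"spin":0},{"dx":0,"dy":0,"dz":0,"spin":0},{"dx":0,"dy":0,"dz":0,"spin":0},{"dx":0,"dy":0,"dz":0,"spin":0},{"dx":0,"dy":0,"dz":0,"spin":0},{"dx":0,"dy":0,"dz":0,"spin":0}]' 0
python3 -m crank '[{"dx":0,"dy":0,"dz":-0.03,"spin":0},{"dx":0,"dy":0,"dz":-0.06,"spin":0},{"dx":0,"dy":0,"dz":-0.09,"spin":0},{"dx":0,"dy":0,"dz":-0.12,"spin":0},{"dx":0,"dy":0,"dz":-0.15,"spin":0},{"dx":0,"dy":0,"dz":-0.15,"spin":0},{"dx":0,"dy":0,"dz":-0.15,"spin":0}]' 0
python3 - <<'E'
from meas import *
im,X,h=look('wrist','w5.png')
dock(X,h,'blue',(.511,.286)); panel(X,h,'green',(.431,.119));
im,X,h=look('top','t5.png')
dock(X,h,'blue',(.511,.286));dock(X,h,'green',(.5,-.205))
go(.411,.29,.19,180)
E
```

```text
t: 7.38
eef_pos: [0.4324, 0.0269, 0.0385]
ee_rot: [-0.001, -0.024, 1.0, -0.001]
wrist_force: [-0.3, -0.3, 0.5]
gripper_width: 0.0402
t: 7.88
eef_pos: [0.4331, 0.0273, 0.0394]
ee_rot: [0.0, -0.025, 1.0, -0.001]
wrist_force: [-1.4, 2.0, 6.2]
gripper_width: 0.0091
t: 8.47
eef_pos: [0.4333, 0.0278, 0.1906]
ee_rot: [0.001, -0.024, 1.0, 0.0]
wrist_force: [-0.0, 0.6, -4.0]
gripper_width: 0.0084
base blue 394 [427.9 255.5] [26.8 30.8] 85.3 z 0.0194
panel green none 0
stud blue 47 [560.8 284.5] [35.4 11.5] 0.7 axis 176.4 z [0.0681 0.0786 0.0852]
base blue 1159 [502.7 293.7] [ 94.4 168.3] 85.5 z 0.0202
stud green 41 [ 551.4 -204. ] [ 9.2 34.3] 88.2 axis 179.4 z [0.0739 0.0783 0.0848]
base green 1257 [ 490.9 -206. ] [105.2 170.1] 88.8 z 0.0203
TCP [0.4319 0.0272 0.1883] yaw -177.22 tilt -1.0 | dx 0.0081 dy 0.2635 dz -0.0021 spin 0.0485
```

```bash
python3 -m crank '[{"dx":0,"dy":0.04,"dz":-0.03,"spin":0.0485},{"dx":0,"dy":0.08,"dz":-0.06,"spin":0.0485},{"dx":0,"dy":0.12,"dz":-0.09,"spin":0.0485},{"dx":0,"dy":0.16,"dz":-0.1,"spin":0.0485},{"dx":0,"dy":0.2,"dz":-0.1,"spin":0.0485},{"dx":0,"dy":0.24,"dz":-0.1,"spin":0.0485},{"dx":0,"dy":0.28,"dz":-0.1,"spin":0.0485},{"dx":0,"dy":0.32,"dz":-0.1,"spin":0.0485},{"dx":0,"dy":0.34,"dz":-0.1,"spin":0.0485},{"dx":0,"dy":0.34,"dz":-0.1,"spin":0.0485},{"dx":0,"dy":0.34,"dz":-0.1,"spin":0.0485}]' 0
python3 - <<'E'
from meas import *
im,X,h=look('wrist','w6.png')
dock(X,h,'blue',(.511,.288)); panel(X,h,'green',(.431,.119))
panel(X,h,'blue',(.43,.37),z0=.2,z1=.4)
E
```

```text
t: 9.48
eef_pos: [0.4146, 0.368, 0.2844]
ee_rot: [-0.003, -0.001, 1.0, -0.003]
wrist_force: [-0.6, -0.7, -4.5]
gripper_width: 0.0086
stud blue 249 [559.8 286.9] [10.  34.6] 85.6 axis 175.8 z [0.07   0.0787 0.0803]
base blue 9879 [500.9 291.8] [108.5 170.9] 85.7 z 0.0199
panel green none 0
panel blue 5133 [430.2 366.5] [41.8 52.7] 0.2 axis 69.5 z [0.2582 0.2799 0.2952]
```

View pics/w6.png

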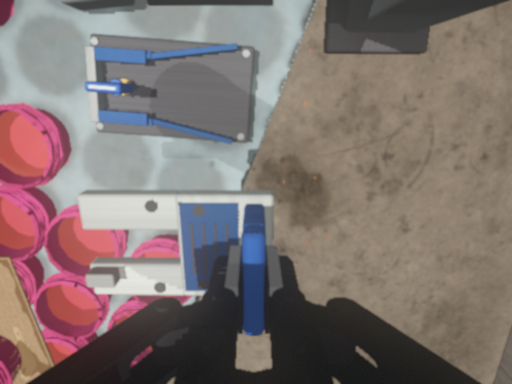

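Run:
```python
from meas import *
im,X,h=look('wrist',None)
m=(np.abs(X[...,1]-.345)<.012)&(X[...,2]>.2)&(X[...,2]<.28)&(X[...,0]>.455)&(X[...,0]<.51)
P=X[m]; A=np.c_[P[:,0]-.48,P[:,1]-.345,np.ones(len(P))]; print(len(P),np.linalg.lstsq(A,P[:,2],rcond=None)[0])
go(.4103,.2983,.09,175.7)
```

```text
3613 [-0.0127069   0.11829746  0.25793159]
TCP [0.415  0.3662 0.2856] yaw -179.99 tilt -0.99998 | dx 0.0039 dy -0.0670 dz 0.1960 spin 0.0752
```

```bash
python3 -m crank '[{"dx":0.004,"dy":-0.035,"dz":0.02,"spin":0.075},{"dx":0.004,"dy":-0.067,"dz":0.04,"spin":0.075},{"dx":0.004,"dy":-0.067,"dz":0.08,"spin":0.075},{"dx":0.004,"dy":-0.067,"dz":0.12,"spin":0.075},{"dx":0.004,"dy":-0.067,"dz":0.15,"spin":0.075},{"dx":0.004,"dy":-0.067,"dz":0.18,"spin":0.075},{"dx":0.004,"dy":-0.067,"dz":0.195,"spin":0.075},{"dx":0.004,"dy":-0.067,"dz":0.195,"spin":0.075},{"dx":0.004,"dy":-0.067,"dz":0.195,"spin":0.075}]' 0
python3 - <<'E'
from meas import *
im,X,h=look('wrist','w7.png')
# panel frame estimate from tool
T=tool(); P=(X-T[:3,3])@T[:3,:3]   # tool coords
for y0 in (-.018,.018):
    for x in (-.07,-.055,-.035):
        m=(np.abs(P[...,0]-x)<.006)&(np.abs(P[...,1]-y0)<.005)&(np.abs(P[...,2]-.03)<.015)
        print(y0,x,m.sum(),np.median(X[m][:,2]).round(4) if m.sum() else None)
go(.4103,.2983,.0554,175.7)
E
```

```text
t: 10.33
eef_pos: [0.4102, 0.2969, 0.0907]
ee_rot: [-0.002, 0.038, 0.999, -0.003]
wrist_force: [0.2, -0.7, -3.1]
gripper_width: 0.0087
-0.018 -0.07 401 0.0641
-0.018 -0.055 396 0.0643
-0.018 -0.035 412 0.065
0.018 -0.07 344 0.0643
0.018 -0.055 334 0.0643
0.018 -0.035 337 0.0649
TCP [0.4108 0.2979 0.0918] yaw 175.69 tilt -0.99998 | dx 0.0004 dy 0.0005 dz 0.0364 spin -0.0002
```

View pics/w7.png

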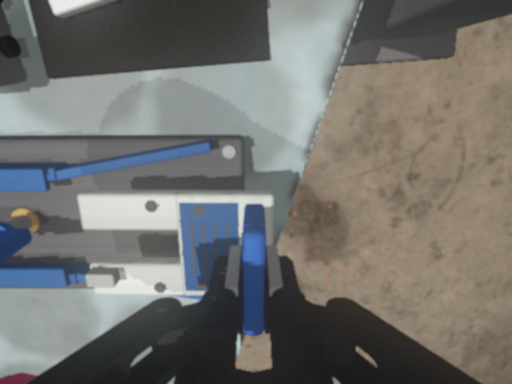

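```bash
python3 -m crank '[{"dx":0,"dy":0,"dz":0.01,"spin":0},{"dx":0,"dy":0,"dz":0.02,"spin":0},{"dx":0,"dy":0,"dz":0.027,"spin":0},{"dx":0,"dy":0,"dz":0.032,"spin":0},{"dx":0,"dy":0,"dz":0.035,"spin":0},{"dx":0,"dy":0,"dz":0.035,"spin":0},{"dx":0,"dy":0,"dz":0.035,"spin":0}]' 0
python3 -c "
from h import *
print(status.state()['wrist_force']);go(.495,.2919,.0554,175.7)"
```

```text
t: 10.97
eef_pos: [0.4107, 0.2979, 0.0567]
ee_rot: [-0.002, 0.038, 0.999, -0.003]
wrist_force: [-0.5, -0.4, -2.5]
gripper_width: 0.0089
[-0.48841409 -0.40520218 -2.53733898]
TCP [0.4107 0.2979 0.0567] yaw 175.7 tilt -0.99998 | dx -0.0845 dy 0.0004 dz 0.0011 spin -0.0001
```

```bash
python3 -m crank '[{"dx":0,"dy":0,"dz":0.001,"spin":0},{"dx":0,"dy":0,"dz":0.002,"spin":0},{"dx":0,"dy":0,"dz":0.002,"spin":0}]' 0 | grep -E 'pos|force'
python3 -m crank '[{"dx":-0.01,"dy":0,"dz":0,"spin":0},{"dx":-0.02,"dy":0,"dz":0,"spin":0},{"dx":-0.03,"dy":0,"dz":0,"spin":0},{"dx":-0.036,"dy":0,"dz":0,"spin":0},{"dx":-0.042,"dy":0,"dz":0,"spin":0},{"dx":-0.048,"dy":0,"dz":0,"spin":0},{"dx":-0.054,"dy":0,"dz":0,"spin":0},{"dx":-0.06,"dy":0,"dz":0,"spin":0},{"dx":-0.065,"dy":0,"dz":0,"spin":0},{"dx":-0.07,"dy":0,"dz":0,"spin":0},{"dx":-0.07,"dy":0,"dz":0,"spin":0}]' 0
python3 -c "
from h import *
print(status.state()['wrist_force']);go(.495,.2919,.0554,175.7)"
```

```text
eef_pos: [0.4108, 0.2982, 0.0554]
wrist_force: [-2.1, -0.5, 3.0]
t: 12.13
eef_pos: [0.4819, 0.2929, 0.0555]
ee_rot: [-0.001, 0.037, 0.999, -0.002]
wrist_force: [1.9, -1.9, 2.5]
gripper_width: 0.0086
[ 1.87292996 -1.88552053  2.51646743]
TCP [0.4819 0.2929 0.0555] yaw 175.72 tilt -0.99999 | dx -0.0131 dy -0.0001 dz 0.0000 spin 0.0003
```

Contact with the base was light. Now I'll push it home against the stop.

```bash
python3 -m crank '[{"dx":-0.004,"dy":0,"dz":0,"spin":0},{"dx":-0.008,"dy":0,"dz":0,"spin":0},{"dx":-0.011,"dy":0,"dz":0,"spin":0},{"dx":-0.013,"dy":0,"dz":0,"spin":0},{"dx":-0.0145,"dy":0,"dz":0,"spin":0},{"dx":-0.0155,"dy":0,"dz":0,"spin":0},{"dx":-0.0155,"dy":0,"dz":0,"spin":0}]' 0
python3 -c "
from h import *
print(status.state()['wrist_force']);go(.495,.2919,.0554,175.7)"
```

```text
t: 12.72
eef_pos: [0.4961, 0.2919, 0.0554]
ee_rot: [-0.002, 0.038, 0.999, -0.002]
wrist_force: [-12.1, 2.0, 9.6]
gripper_width: 0.009
[-12.06218041   2.00034227   9.61098525]
TCP [0.4961 0.2919 0.0554] yaw 175.7 tilt -0.99998 | dx 0.0011 dy -0.0001 dz 0.0000 spin -0.0000
```

```bash
python3 -m crank '[{"dx":0.001,"dy":0,"dz":0,"spin":0},{"dx":0.001,"dy":0,"dz":0,"spin":0},{"dx":0.001,"dy":0,"dz":0,"spin":0},{"dx":0.001,"dy":0,"dz":0,"spin":0},{"dx":0,"dy":0,"dz":-0.03,"spin":0},{"dx":0,"dy":0,"dz":-0.06,"spin":0},{"dx":0,"dy":0,"dz":-0.1,"spin":0},{"dx":0,"dy":0,"dz":-0.14,"spin":0},{"dx":0,"dy":0,"dz":-0.14,"spin":0}]' 0.025 | grep -E 'pos|width'
python3 -c "
from h import *
go(.5609,.287,.2,-94.3)"
```

```text
eef_pos: [0.5003, 0.2949, 0.2041]
gripper_width: 0.0251
TCP [0.5003 0.2949 0.2041] yaw 175.78 tilt -0.99998 | dx -0.0610 dy -0.0034 dz 0.0044 spin -1.5695
```

```bash
python3 -m crank '[{"dx":-0.03,"dy":0,"dz":0,"spin":-0.12},{"dx":-0.06,"dy":-0.003,"dz":0,"spin":-0.24},{"dx":-0.061,"dy":-0.003,"dz":0,"spin":-0.36},{"dx":-0.061,"dy":-0.003,"dz":0,"spin":-0.48},{"dx":-0.061,"dy":-0.003,"dz":0,"spin":-0.6},{"dx":-0.061,"dy":-0.003,"dz":0,"spin":-0.72},{"dx":-0.061,"dy":-0.003,"dz":0,"spin":-0.84},{"dx":-0.061,"dy":-0.003,"dz":0,"spin":-0.96},{"dx":-0.061,"dy":-0.003,"dz":0,"spin":-1.08},{"dx":-0.061,"dy":-0.003,"dz":0,"spin":-1.2},{"dx":-0.061,"dy":-0.003,"dz":0,"spin":-1.32},{"dx":-0.061,"dy":-0.003,"dz":0,"spin":-1.44},{"dx":-0.061,"dy":-0.003,"dz":0,"spin":-1.57},{"dx":-0.061,"dy":-0.003,"dz":0,"spin":-1.57},{"dx":-0.061,"dy":-0.003,"dz":0,"spin":-1.57},{"dx":-0.061,"dy":-0.003,"dz":0,"spin":-1.57}]' 0.04 | grep -E 'pos|width'
python3 - <<'E'
from meas import *
im,X,h=look('wrist','w8.png')
dock(X,h,'blue',(.511,.29)); panel(X,h,'blue',(.496,.292),r=.035,z0=.055)
print(status.state()['joint_positions'].round(2))
go(.5609,.287,.085,-94.3)
E
```

```text
eef_pos: [0.561, 0.2873, 0.2043]
gripper_width: 0.0397
stud blue 340 [560.8 286.8] [ 9.2 35.4] 85.8 axis 175.6 z [0.0729 0.0789 0.0803]
base blue 3704 [470.9 293.5] [ 94.2 110. ] 84.2 z 0.0194
panel blue 681 [496.5 290.9] [51.1 10.5] 85.8 axis 85.7 z [0.0593 0.0647 0.0661]
[ 0.78  0.31 -0.16  0.   -1.1   0.71]
TCP [0.561  0.2873 0.2043] yaw -94.47 tilt -0.99998 | dx 0.0007 dy 0.0008 dz 0.1193 spin -0.0030
```

View pics/w8.png

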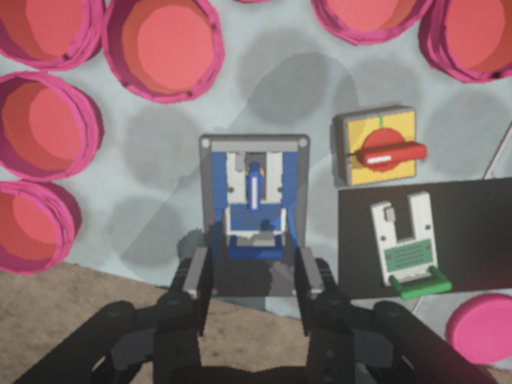

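```bash
python3 -m crank '[{"dx":0.001,"dy":0.001,"dz":0.03,"spin":0},{"dx":0.001,"dy":0.001,"dz":0.06,"spin":0},{"dx":0.001,"dy":0.001,"dz":0.09,"spin":0},{"dx":0.001,"dy":0.001,"dz":0.115,"spin":0},{"dx":0.001,"dy":0.001,"dz":0.13,"spin":0},{"dx":0.001,"dy":0.001,"dz":0.138,"spin":0},{"dx":0.001,"dy":0.001,"dz":0.139,"spin":0},{"dx":0.001,"dy":0.001,"dz":0.139,"spin":0}]' 0.04 | grep -E 'pos|width'
python3 -m crank '[{"dx":0,"dy":0,"dz":0,"spin":0},{"dx":0,"dy":0,"dz":0,"spin":0},{"dx":0,"dy":0,"dz":0,"spin":0},{"dx":0,"dy":0,"dz":0,"spin":0},{"dx":0,"dy":0,"dz":0,"spin":0},{"dx":0,"dy":0,"dz":0,"spin":0}]' 0 | grep -E 'pos|width|force'
python3 -m crank '[{"dx":0,"dy":0,"dz":0.002,"spin":0},{"dx":0,"dy":0,"dz":0.004,"spin":0},{"dx":0,"dy":0,"dz":0.006,"spin":0},{"dx":0,"dy":0,"dz":0.008,"spin":0},{"dx":0,"dy":0,"dz":0.009,"spin":0},{"dx":0,"dy":0,"dz":0.009,"spin":0},{"dx":0,"dy":0,"dz":0.009,"spin":0}]' 0
```

```text
eef_pos: [0.561, 0.287, 0.0655]
gripper_width: 0.04
eef_pos: [0.5616, 0.2871, 0.0663]
wrist_force: [0.4, -1.2, 3.5]
gripper_width: 0.0089
t: 16.6
eef_pos: [0.5618, 0.2872, 0.0585]
ee_rot: [0.004, -0.679, 0.734, -0.001]
wrist_force: [-3.4, -1.5, 13.9]
gripper_width: 0.0091
```

```bash
python3 -m crank '[{"dx":0,"dy":0,"dz":0.0015,"spin":0},{"dx":0,"dy":0,"dz":0.0015,"spin":0.1},{"dx":0,"dy":0,"dz":0.0015,"spin":0.2},{"dx":0,"dy":0,"dz":0.0015,"spin":0.3},{"dx":0,"dy":0,"dz":0.0015,"spin":0.4},{"dx":0,"dy":0,"dz":0.0015,"spin":0.5},{"dx":0,"dy":0,"dz":0.0015,"spin":0.6},{"dx":0,"dy":0,"dz":0.0015,"spin":0.7},{"dx":0,"dy":0,"dz":0.0015,"spin":0.8},{"dx":0,"dy":0,"dz":0.0015,"spin":0.9},{"dx":0,"dy":0,"dz":0.0015,"spin":1.0},{"dx":0,"dy":0,"dz":0.0015,"spin":1.1},{"dx":0,"dy":0,"dz":0.0015,"spin":1.2},{"dx":0,"dy":0,"dz":0.0015,"spin":1.3},{"dx":0,"dy":0,"dz":0.0015,"spin":1.4},{"dx":0,"dy":0,"dz":0.0015,"spin":1.5},{"dx":0,"dy":0,"dz":0.0015,"spin":1.58},{"dx":0,"dy":0,"dz":0.0015,"spin":1.58},{"dx":0,"dy":0,"dz":0.0015,"spin":1.58}]' 0
python3 -c "
from h import *
print(status.state()['torque'])
go(.5609,.287,.085,-184.3)"
```

```text
t: 18.18
eef_pos: [0.5609, 0.2862, 0.0584]
ee_rot: [0.003, 0.044, 0.999, 0.001]
wrist_force: [-6.9, -5.2, 20.4]
gripper_width: 0.0088
[-2.29553098  3.09671545  0.15004024]
TCP [0.5609 0.2862 0.0584] yaw 175.01 tilt -0.99998 | dx -0.0001 dy 0.0009 dz -0.0266 spin -0.0121
```

```bash
python3 -m crank '[{"dx":0,"dy":0,"dz":0,"spin":0},{"dx":0,"dy":0,"dz":0,"spin":0},{"dx":0,"dy":0,"dz":0,"spin":0},{"dx":0,"dy":0,"dz":0,"spin":0},{"dx":0,"dy":0,"dz":-0.03,"spin":0},{"dx":0,"dy":0,"dz":-0.06,"spin":0},{"dx":0,"dy":0,"dz":-0.1,"spin":0},{"dx":0,"dy":0,"dz":-0.14,"spin":0},{"dx":0.02,"dy":0,"dz":-0.18,"spin":0.0},{"dx":0.06,"dy":0,"dz":-0.21,"spin":-0.08},{"dx":0.1,"dy":0,"dz":-0.21,"spin":-0.08},{"dx":0.1,"dy":0,"dz":-0.21,"spin":-0.08},{"dx":0.1,"dy":0,"dz":-0.21,"spin":-0.08}]' 0.025 | grep -E 'pos|width'
python3 - <<'E'
from meas import *
im,X,h=look('wrist','w9.png')
panel(X,h,'green',(.431,.119)); panel(X,h,'blue',(.496,.292),r=.035,z0=.055)
m=(cv2.inRange(h,*C['blue'])>0)&(X[...,2]>.066)&(X[...,2]<.095)&(np.hypot(X[...,0]-.561,X[...,1]-.287)<.04)
P=X[m]
if len(P)>9: print('stud',len(P),rect(P),axis(P),np.percentile(P[:,2],[5,50,95]))
go(.431,.119,.28,192)
E
```

```text
eef_pos: [0.4579, 0.295, 0.2691]
gripper_width: 0.0253
panel green 121 [426.4 142.8] [ 8.7 10.6] 88.8 axis 58.7 z [0.0394 0.0491 0.051 ]
panel blue 431 [495.4 291.1] [51.8  9.8] 86.4 axis 86.1 z [0.0632 0.0654 0.0667]
stud 233 (array([560. , 287.3]), array([36.2, 10.3]), 86.0) 87.27893436903884 [0.0673591  0.07282097 0.07439627]
TCP [0.459  0.2949 0.2684] yaw 179.69 tilt -0.99997 | dx 0.0269 dy -0.1761 dz -0.0124 spin -0.2149
```

```bash
python3 -m crank '[{"dx":0.027,"dy":-0.04,"dz":-0.012,"spin":-0.1},{"dx":0.027,"dy":-0.08,"dz":-0.012,"spin":-0.2},{"dx":0.027,"dy":-0.12,"dz":-0.012,"spin":-0.2},{"dx":0.027,"dy":-0.135,"dz":-0.012,"spin":-0.2},{"dx":0.027,"dy":-0.135,"dz":-0.012,"spin":-0.2},{"dx":0.027,"dy":-0.135,"dz":-0.012,"spin":-0.2}]' 0.04 | grep -E 'pos|width'
python3 - <<'E'
from meas import *
im,X,h=look('wrist','w10.png')
panel(X,h,'green',(.431,.119),r=.09)
im,X,h=look('top','t10.png'); panel(X,h,'green',(.431,.119),r=.1)
go(.431,.1203,.04,192)
E
```

```text
eef_pos: [0.4317, 0.1592, 0.2794]
gripper_width: 0.04
panel green 382 [430.6 121. ] [ 7.7 51.5] 11.6 axis 101.6 z [0.0482 0.0496 0.0509]
panel green 57 [431.1 119.9] [ 9.6 49. ] 11.1 axis 101.4 z [0.0447 0.0505 0.0548]
TCP [0.4318 0.1604 0.2792] yaw -168.9 tilt -0.99997 | dx 0.0102 dy -0.0395 dz 0.2391 spin -0.0157
```

```bash
python3 -m crank '[{"dx":0.0095,"dy":-0.039,"dz":0.0,"spin":-0.007},{"dx":0.0095,"dy":-0.039,"dz":0.03,"spin":-0.007},{"dx":0.0095,"dy":-0.039,"dz":0.065,"spin":-0.007},{"dx":0.0095,"dy":-0.039,"dz":0.1,"spin":-0.007},{"dx":0.0095,"dy":-0.039,"dz":0.135,"spin":-0.007},{"dx":0.0095,"dy":-0.039,"dz":0.165,"spin":-0.007},{"dx":0.0095,"dy":-0.039,"dz":0.195,"spin":-0.007},{"dx":0.0095,"dy":-0.039,"dz":0.22,"spin":-0.007},{"dx":0.0095,"dy":-0.039,"dz":0.235,"spin":-0.007},{"dx":0.0095,"dy":-0.039,"dz":0.239,"spin":-0.007},{"dx":0.0095,"dy":-0.039,"dz":0.239,"spin":-0.007}]' 0.04 | grep -E 'pos|width'
python3 -m crank '[{"dx":0,"dy":0,"dz":0,"spin":0},{"dx":0,"dy":0,"dz":0,"spin":0},{"dx":0,"dy":0,"dz":0,"spin":0},{"dx":0,"dy":0,"dz":0,"spin":0},{"dx":0,"dy":0,"dz":0,"spin":0},{"dx":0,"dy":0,"dz":0,"spin":0}]' 0| grep -E 'pos|width'
python3 -m crank '[{"dx":0,"dy":0,"dz":-0.03,"spin":0},{"dx":0,"dy":0,"dz":-0.06,"spin":0},{"dx":0,"dy":0,"dz":-0.1,"spin":0},{"dx":0,"dy":0,"dz":-0.14,"spin":0},{"dx":0,"dy":0,"dz":-0.18,"spin":0},{"dx":0,"dy":0,"dz":-0.22,"spin":0},{"dx":0,"dy":0,"dz":-0.24,"spin":0},{"dx":0,"dy":0,"dz":-0.24,"spin":0}]' 0| grep -E 'pos|width|force'
python3 -c "
from h import *
go(.42,-.12,.285,179)"
```

```text
eef_pos: [0.4312, 0.1211, 0.0387]
gripper_width: 0.0399
eef_pos: [0.4319, 0.1218, 0.0396]
gripper_width: 0.0089
eef_pos: [0.4319, 0.122, 0.2847]
wrist_force: [0.7, -0.1, -3.8]
gripper_width: 0.009
TCP [0.4319 0.122  0.2847] yaw -168.42 tilt -0.99989 | dx 0.0602 dy -0.2347 dz -0.0020 spin 0.2195
```

```bash
python3 -m crank '[{"dx":0.01,"dy":-0.039,"dz":-0.002,"spin":0.1},{"dx":0.02,"dy":-0.078,"dz":-0.002,"spin":0.2195},{"dx":0.03,"dy":-0.117,"dz":-0.002,"spin":0.2195},{"dx":0.04,"dy":-0.156,"dz":-0.002,"spin":0.2195},{"dx":0.05,"dy":-0.195,"dz":-0.002,"spin":0.2195},{"dx":0.06,"dy":-0.235,"dz":-0.002,"spin":0.2195},{"dx":0.06,"dy":-0.235,"dz":-0.002,"spin":0.2195},{"dx":0.06,"dy":-0.235,"dz":-0.002,"spin":0.2195}]' 0| grep -E 'pos|width|force'
python3 - <<'E'
from meas import *
im,X,h=look('wrist','w11.png')
dock(X,h,'green',(.501,-.205))
T=tool(); P=(X-T[:3,3])@T[:3,:3]
for y0 in (-.018,.018):
    for x in (-.07,-.055,-.035):
        m=(np.abs(P[...,0]-x)<.006)&(np.abs(P[...,1]-y0)<.005)&(np.abs(P[...,2]-.03)<.015)
        print(y0,x,m.sum(),(np.median(X[m][:,2])-T[2,3]).round(4) if m.sum() else None)
m=(cv2.inRange(h,*C['green'])>0)&(np.abs(P[...,2])<.015)&(np.abs(P[...,0])<.03)&(np.abs(P[...,1])<.05)
print(rect(P[m]))
go(.4,-.205,.09,179)
E
```

```text
eef_pos: [0.4185, -0.1226, 0.2834]
wrist_force: [-0.4, 0.2, -3.3]
gripper_width: 0.0084
stud green 210 [ 549.7 -203.5] [ 9.4 35. ] 88.4 axis 179.5 z [0.0762 0.079  0.0806]
base green 10104 [ 491.  -203.4] [107.4 170.7] 89.3 z 0.0199
-0.018 -0.07 391 -0.0263
-0.018 -0.055 395 -0.0263
-0.018 -0.035 411 -0.026
0.018 -0.07 355 -0.0258
0.018 -0.055 345 -0.026
0.018 -0.035 339 -0.0256
(array([ 0.4, -2.8]), array([10.6, 51.9]), 0.3)
TCP [ 0.419  -0.1213  0.2836] yaw 178.79 tilt -0.99992 | dx 0.0192 dy -0.0854 dz 0.1928 spin -0.0037
```

View pics/w11.png

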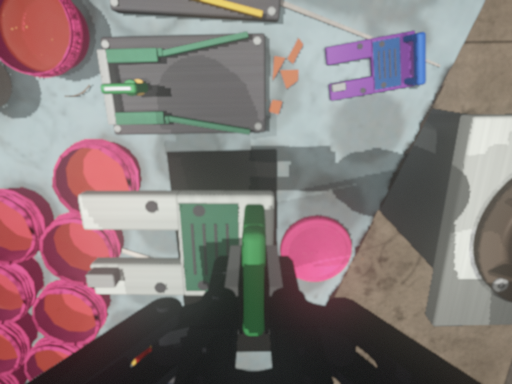

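```bash
python3 -c "
from h import *
go(.4005,-.201,.09,179.3)"
python3 -m crank '[{"dx":0.01,"dy":-0.04,"dz":0.0,"spin":-0.01},{"dx":0.0185,"dy":-0.08,"dz":0.02,"spin":-0.01},{"dx":0.0185,"dy":-0.08,"dz":0.06,"spin":-0.01},{"dx":0.0185,"dy":-0.08,"dz":0.1,"spin":-0.01},{"dx":0.0185,"dy":-0.08,"dz":0.14,"spin":-0.01},{"dx":0.0185,"dy":-0.08,"dz":0.17,"spin":-0.01},{"dx":0.0185,"dy":-0.08,"dz":0.19,"spin":-0.01},{"dx":0.0185,"dy":-0.08,"dz":0.193,"spin":-0.01},{"dx":0.0185,"dy":-0.08,"dz":0.193,"spin":-0.01}]' 0| grep -E 'pos|width|force'
python3 -c "
from h import *
go(.4005,-.201,.0555,179.3)"
```

```text
TCP [ 0.419  -0.1213  0.2836] yaw 178.79 tilt -0.99992 | dx 0.0188 dy -0.0814 dz 0.1928 spin -0.0090
eef_pos: [0.4002, -0.1985, 0.0887]
wrist_force: [0.5, 0.3, -2.6]
gripper_width: 0.0085
TCP [ 0.4002 -0.1985  0.0887] yaw 179.48 tilt -0.99995 | dx -0.0001 dy -0.0028 dz 0.0332 spin 0.0031
```

```bash
python3 -m crank '[{"dx":0,"dy":-0.002,"dz":0.01,"spin":0.003},{"dx":0,"dy":-0.0025,"dz":0.02,"spin":0.003},{"dx":0,"dy":-0.0025,"dz":0.027,"spin":0.003},{"dx":0,"dy":-0.0025,"dz":0.031,"spin":0.003},{"dx":0,"dy":-0.0025,"dz":0.033,"spin":0.003},{"dx":0,"dy":-0.0025,"dz":0.0335,"spin":0.003},{"dx":0,"dy":-0.0025,"dz":0.0335,"spin":0.003}]' 0| grep -E 'pos|width|force'
python3 - <<'E'
from h import *
snap('wrist','w12.png'); go(.4845,-.202,.0555,179.3)
E
```

```text
eef_pos: [0.401, -0.2007, 0.0559]
wrist_force: [0.1, 0.8, -3.6]
gripper_width: 0.0088
TCP [ 0.4009 -0.2007  0.0558] yaw 179.32 tilt -0.99995 | dx -0.0836 dy -0.0003 dz 0.0010 spin 0.0004
```

View pics/w12.png

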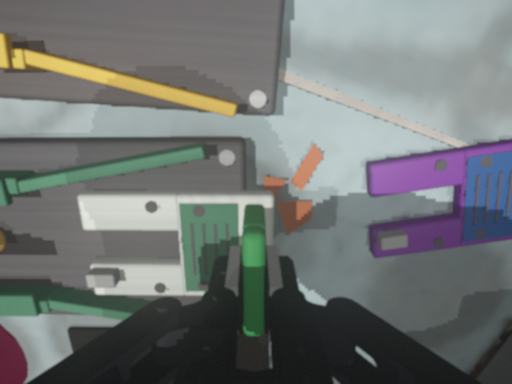

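The green panel sits between the guides, centred. Now I'll lower it slightly and slide it in.

```bash
python3 -m crank '[{"dx":0,"dy":0,"dz":0.001,"spin":0},{"dx":0,"dy":0,"dz":0.0015,"spin":0},{"dx":0,"dy":0,"dz":0.0015,"spin":0}]' 0 | grep -E 'pos|force'
python3 -m crank '[{"dx":-0.01,"dy":0,"dz":0,"spin":0},{"dx":-0.02,"dy":0,"dz":0,"spin":0},{"dx":-0.03,"dy":0,"dz":0,"spin":0},{"dx":-0.036,"dy":0,"dz":0,"spin":0},{"dx":-0.042,"dy":0,"dz":0,"spin":0},{"dx":-0.048,"dy":0,"dz":0,"spin":0},{"dx":-0.054,"dy":0,"dz":0,"spin":0},{"dx":-0.06,"dy":0,"dz":0,"spin":0},{"dx":-0.065,"dy":0,"dz":0,"spin":0},{"dx":-0.07,"dy":0,"dz":0,"spin":0},{"dx":-0.07,"dy":0,"dz":0,"spin":0}]' 0
python3 -c "
from h import *
go(.4855,-.202,.0555,179.3)"
```

```text
eef_pos: [0.4011, -0.2007, 0.0556]
wrist_force: [-5.8, 5.7, 13.5]
t: 25.27
eef_pos: [0.4724, -0.2016, 0.0562]
ee_rot: [0.005, 0.006, 1.0, 0.003]
wrist_force: [0.4, -1.0, -3.5]
gripper_width: 0.009
TCP [ 0.4724 -0.2016  0.0562] yaw 179.37 tilt -0.99994 | dx -0.0131 dy -0.0003 dz 0.0008 spin 0.0011
```

```bash
python3 -m crank '[{"dx":-0.004,"dy":0,"dz":0.0005,"spin":0},{"dx":-0.008,"dy":0,"dz":0.0005,"spin":0},{"dx":-0.011,"dy":0,"dz":0.0005,"spin":0},{"dx":-0.013,"dy":0,"dz":0.0005,"spin":0},{"dx":-0.0145,"dy":0,"dz":0.0005,"spin":0},{"dx":-0.0155,"dy":0,"dz":0.0005,"spin":0},{"dx":-0.0155,"dy":0,"dz":0.0005,"spin":0}]' 0
python3 -c "
from h import *
go(.4855,-.202,.0555,179.3)"
```

```text
t: 25.85
eef_pos: [0.4857, -0.2016, 0.0557]
ee_rot: [0.003, 0.006, 1.0, 0.003]
wrist_force: [-8.0, 2.4, 6.2]
gripper_width: 0.0089
TCP [ 0.4857 -0.2016  0.0557] yaw 179.35 tilt -0.99996 | dx 0.0002 dy -0.0004 dz 0.0002 spin 0.0008
```

```bash
python3 -m crank '[{"dx":-0.002,"dy":0,"dz":0,"spin":0},{"dx":-0.003,"dy":0,"dz":0,"spin":0},{"dx":-0.003,"dy":0,"dz":0,"spin":0}]' 0| grep -E 'pos|width|force'
python3 -m crank '[{"dx":0.001,"dy":0,"dz":0,"spin":0},{"dx":0.001,"dy":0,"dz":0,"spin":0},{"dx":0.001,"dy":0,"dz":0,"spin":0},{"dx":0.001,"dy":0,"dz":0,"spin":0},{"dx":0,"dy":0,"dz":-0.03,"spin":0},{"dx":0,"dy":0,"dz":-0.06,"spin":0},{"dx":0,"dy":0,"dz":-0.1,"spin":0},{"dx":0,"dy":0,"dz":-0.14,"spin":0},{"dx":0,"dy":0,"dz":-0.14,"spin":0}]' 0.025 | grep -E 'pos|width'
python3 -c "
from h import *
go(.5506,-.2032,.2,-90.7)"
```

```text
eef_pos: [0.4857, -0.2016, 0.0557]
wrist_force: [-10.9, 3.5, 9.1]
gripper_width: 0.0092
eef_pos: [0.4902, -0.2037, 0.204]
gripper_width: 0.0248
TCP [ 0.4902 -0.2037  0.204 ] yaw 179.41 tilt -0.99991 | dx -0.0604 dy 0.0011 dz 0.0048 spin -1.5688
```

```bash
python3 -m crank '[{"dx":-0.03,"dy":0,"dz":0,"spin":-0.12},{"dx":-0.06,"dy":0.001,"dz":0,"spin":-0.24},{"dx":-0.06,"dy":0.001,"dz":0,"spin":-0.36},{"dx":-0.06,"dy":0.001,"dz":0,"spin":-0.48},{"dx":-0.06,"dy":0.001,"dz":0,"spin":-0.6},{"dx":-0.06,"dy":0.001,"dz":0,"spin":-0.72},{"dx":-0.06,"dy":0.001,"dz":0,"spin":-0.84},{"dx":-0.06,"dy":0.001,"dz":0,"spin":-0.96},{"dx":-0.06,"dy":0.001,"dz":0,"spin":-1.08},{"dx":-0.06,"dy":0.001,"dz":0,"spin":-1.2},{"dx":-0.06,"dy":0.001,"dz":0,"spin":-1.32},{"dx":-0.06,"dy":0.001,"dz":0,"spin":-1.44},{"dx":-0.06,"dy":0.001,"dz":0,"spin":-1.57},{"dx":-0.06,"dy":0.001,"dz":0,"spin":-1.57},{"dx":-0.06,"dy":0.001,"dz":0,"spin":-1.57},{"dx":-0.06,"dy":0.001,"dz":0,"spin":-1.57}]' 0.04 | grep -E 'pos|width'
python3 - <<'E'
from meas import *
im,X,h=look('wrist','w13.png')
dock(X,h,'green',(.501,-.203)); panel(X,h,'green',(.4857,-.202),r=.035,z0=.055)
go(.5506,-.203,.065,-90.7)
E
```

```text
eef_pos: [0.5504, -0.2033, 0.2048]
gripper_width: 0.0397
stud green 272 [ 550.7 -203.8] [ 9.2 35.3] 89.0 axis 178.4 z [0.0734 0.0788 0.0801]
base green 3764 [ 458.2 -200.8] [ 96.3 105. ] 89.8 z 0.0194
panel green 620 [ 486.5 -202.3] [50.1 10. ] 89.0 axis 89.3 z [0.0605 0.0648 0.0662]
TCP [ 0.5503 -0.2033  0.2048] yaw -90.82 tilt -0.99991 | dx 0.0003 dy 0.0015 dz 0.1398 spin -0.0021
```

Handle-to-stud distance is 64 mm, which means the panel is home. Now I'll lock it.

```bash
python3 -m crank '[{"dx":0,"dy":0.0,"dz":0.03,"spin":0},{"dx":0,"dy":0.0,"dz":0.06,"spin":0},{"dx":0,"dy":0.0,"dz":0.09,"spin":0},{"dx":0,"dy":0.0,"dz":0.115,"spin":0},{"dx":0,"dy":0.0,"dz":0.13,"spin":0},{"dx":0,"dy":0.0,"dz":0.138,"spin":0},{"dx":0,"dy":0.0,"dz":0.139,"spin":0},{"dx":0,"dy":0.0,"dz":0.139,"spin":0}]' 0.04 | grep -E 'pos|width'
python3 -m crank '[{"dx":0,"dy":0,"dz":0,"spin":0},{"dx":0,"dy":0,"dz":0,"spin":0},{"dx":0,"dy":0,"dz":0,"spin":0},{"dx":0,"dy":0,"dz":0,"spin":0},{"dx":0,"dy":0,"dz":0,"spin":0},{"dx":0,"dy":0,"dz":0,"spin":0}]' 0 | grep -E 'pos|width|force'
python3 -m crank '[{"dx":0,"dy":0,"dz":0.002,"spin":0},{"dx":0,"dy":0,"dz":0.004,"spin":0},{"dx":0,"dy":0,"dz":0.006,"spin":0},{"dx":0,"dy":0,"dz":0.008,"spin":0},{"dx":0,"dy":0,"dz":0.009,"spin":0},{"dx":0,"dy":0,"dz":0.009,"spin":0},{"dx":0,"dy":0,"dz":0.009,"spin":0}]' 0
```

```text
eef_pos: [0.5524, -0.2028, 0.066]
gripper_width: 0.0401
eef_pos: [0.5533, -0.2033, 0.067]
wrist_force: [0.9, -5.6, 3.3]
gripper_width: 0.009
t: 29.98
eef_pos: [0.5535, -0.2034, 0.059]
ee_rot: [0.006, -0.702, 0.712, -0.004]
wrist_force: [-3.5, -2.3, 14.2]
gripper_width: 0.0087
```

```bash
python3 -m crank '[{"dx":0,"dy":0,"dz":0.0015,"spin":0},{"dx":0.0002,"dy":0,"dz":0.0015,"spin":0.1},{"dx":0.0005,"dy":0,"dz":0.0015,"spin":0.2},{"dx":0.0008,"dy":0.0001,"dz":0.0015,"spin":0.3},{"dx":0.001,"dy":0.0002,"dz":0.0015,"spin":0.4},{"dx":0.0013,"dy":0.0003,"dz":0.0015,"spin":0.5},{"dx":0.0015,"dy":0.0005,"dz":0.0015,"spin":0.6},{"dx":0.0017,"dy":0.0006,"dz":0.0015,"spin":0.7},{"dx":0.0019,"dy":0.0008,"dz":0.0015,"spin":0.8},{"dx":0.002,"dy":0.001,"dz":0.0015,"spin":0.9},{"dx":0.0022,"dy":0.0012,"dz":0.0015,"spin":1.0},{"dx":0.0023,"dy":0.0015,"dz":0.0015,"spin":1.1},{"dx":0.0024,"dy":0.0017,"dz":0.0015,"spin":1.2},{"dx":0.0025,"dy":0.0019,"dz":0.0015,"spin":1.3},{"dx":0.0026,"dy":0.0022,"dz":0.0015,"spin":1.4},{"dx":0.0027,"dy":0.0025,"dz":0.0015,"spin":1.5},{"dx":0.0027,"dy":0.0027,"dz":0.0015,"spin":1.58},{"dx":0.0027,"dy":0.0027,"dz":0.0015,"spin":1.58},{"dx":0.0027,"dy":0.0027,"dz":0.0015,"spin":1.58}]' 0
python3 -m crank '[{"dx":0,"dy":0,"dz":0,"spin":0},{"dx":0,"dy":0,"dz":0,"spin":0},{"dx":0,"dy":0,"dz":0,"spin":0},{"dx":0,"dy":0,"dz":0,"spin":0},{"dx":0,"dy":0,"dz":-0.03,"spin":0},{"dx":0,"dy":0,"dz":-0.06,"spin":0},{"dx":0,"dy":0,"dz":-0.1,"spin":0},{"dx":0,"dy":0,"dz":-0.14,"spin":0},{"dx":0.02,"dy":0.04,"dz":-0.18,"spin":0.0},{"dx":0.06,"dy":0.08,"dz":-0.21,"spin":0},{"dx":0.1,"dy":0.1,"dz":-0.21,"spin":0},{"dx":0.1,"dy":0.1,"dz":-0.21,"spin":0},{"dx":0.1,"dy":0.1,"dz":-0.21,"spin":0},{"dx":0.1,"dy":0.1,"dz":-0.21,"spin":0}]' 0.025 | grep -E 'pos|width'
cat > chk.py <<'E'
from meas import *
def stud(X,h,col,c):
    m=(cv2.inRange(h,*C[col])>0)&(X[...,2]>.066)&(X[...,2]<.095)&(np.hypot(X[...,0]-c[0],X[...,1]-c[1])<.04); P=X[m]
    if len(P)>9: print('stud',col,len(P),*rect(P),'axis',axis(P).round(1),'z',np.percentile(P[:,2],[5,50,95]).round(4))
E
python3 - <<'E'
from chk import *
im,X,h=look('wrist','w14.png')
stud(X,h,'green',(.551,-.2035)); panel(X,h,'green',(.486,-.202),r=.035,z0=.055)
im,X,h=look('top','t14.png')
panel(X,h,'blue',(.496,.292),r=.035,z0=.055);stud(X,h,'blue',(.561,.287)); stud(X,h,'green',(.551,-.2035)); panel(X,h,'yellow',(.43,.02),r=.2,z0=.03)
go(.5801,.1704,.25,185)
E
```

```text
t: 31.57
eef_pos: [0.5505, -0.2066, 0.0589]
ee_rot: [0.007, 0.011, 1.0, 0.001]
wrist_force: [-6.3, -4.2, 18.5]
gripper_width: 0.0093
eef_pos: [0.449, -0.1035, 0.2687]
gripper_width: 0.025
stud green 180 [ 550.3 -203.4] [33.1 10.2] 87.7 axis 87.8 z [0.0706 0.0729 0.0743]
panel green 529 [ 485.1 -202.8] [49.8 10. ] 89.7 axis 89.1 z [0.0637 0.0654 0.0667]
panel blue 57 [496.5 288.2] [51.4  9.1] 88.5 axis 85.0 z [0.0609 0.0657 0.0705]
stud blue 35 [560.1 285.4] [36.   9.3] 87.4 axis 86.0 z [0.0667 0.0735 0.0794]
stud green 20 [ 551.1 -205.8] [29.4  8.7] 85.7 axis 78.2 z [0.0687 0.0735 0.0798]
panel yellow 81 [561.8 151.9] [24.1 54. ] 42.5 axis 129.0 z [0.0357 0.0414 0.0467]
TCP [ 0.4499 -0.1045  0.2674] yaw 178.73 tilt -0.99988 | dx -0.1238 dy 0.2776 dz 0.0199 spin -0.1095
```

View pics/t14.png

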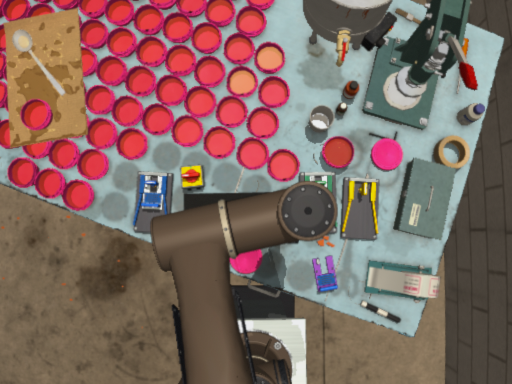

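```bash
python3 -m crank '[{"dx":-0.017,"dy":0.038,"dz":0,"spin":-0.11},{"dx":-0.034,"dy":0.076,"dz":0,"spin":-0.11},{"dx":-0.051,"dy":0.114,"dz":0,"spin":-0.11},{"dx":-0.068,"dy":0.152,"dz":0,"spin":-0.11},{"dx":-0.085,"dy":0.19,"dz":0,"spin":-0.11},{"dx":-0.102,"dy":0.228,"dz":0,"spin":-0.11},{"dx":-0.119,"dy":0.266,"dz":0.01,"spin":-0.11},{"dx":-0.124,"dy":0.278,"dz":0.02,"spin":-0.11},{"dx":-0.124,"dy":0.278,"dz":0.02,"spin":-0.11},{"dx":-0.124,"dy":0.278,"dz":0.02,"spin":-0.11}]' 0.05 | grep -E 'pos|width'
python3 iso.py w15.png; python3 -c "
from h import *
go(.5801,.1704,.0635,185)"
```

```text
eef_pos: [0.5807, 0.1708, 0.2468]
gripper_width: 0.0503
667 [579.7 169.9] [11.8 50.6] 5.0 bar dir 94.8 z [0.0693 0.072  0.0734]
TCP [0.5807 0.1702 0.248 ] yaw -174.99 tilt -0.99992 | dx 0.0028 dy 0.0005 dz 0.1845 spin 0.0001
```

```bash
python3 -m crank '[{"dx":0,"dy":0,"dz":0.03,"spin":0},{"dx":0,"dy":0,"dz":0.06,"spin":0},{"dx":0,"dy":0,"dz":0.09,"spin":0},{"dx":0,"dy":0,"dz":0.12,"spin":0},{"dx":0,"dy":0,"dz":0.145,"spin":0},{"dx":0.001,"dy":0,"dz":0.165,"spin":0},{"dx":0.001,"dy":0,"dz":0.178,"spin":0},{"dx":0.001,"dy":0,"dz":0.183,"spin":0},{"dx":0.001,"dy":0,"dz":0.183,"spin":0}]' 0.05 | grep -E 'pos|width'
python3 -m crank '[{"dx":0,"dy":0,"dz":0,"spin":0},{"dx":0,"dy":0,"dz":0,"spin":0},{"dx":0,"dy":0,"dz":0,"spin":0},{"dx":0,"dy":0,"dz":0,"spin":0},{"dx":0,"dy":0,"dz":0,"spin":0},{"dx":0,"dy":0,"dz":0,"spin":0}]' 0 | grep -E 'pos|width|force'
python3 -m crank '[{"dx":0,"dy":0,"dz":0,"spin":0.12},{"dx":0,"dy":0,"dz":0,"spin":0.24},{"dx":0,"dy":0,"dz":0,"spin":0.36},{"dx":0,"dy":0,"dz":0,"spin":0.48},{"dx":0,"dy":0,"dz":0,"spin":0.6},{"dx":0,"dy":0,"dz":0,"spin":0.72},{"dx":0,"dy":0,"dz":0,"spin":0.84},{"dx":0,"dy":0,"dz":0,"spin":0.96},{"dx":0,"dy":0,"dz":0,"spin":1.08},{"dx":0,"dy":0,"dz":0,"spin":1.2},{"dx":0,"dy":0,"dz":0,"spin":1.32},{"dx":0,"dy":0,"dz":0,"spin":1.44},{"dx":0,"dy":0,"dz":0,"spin":1.56},{"dx":0,"dy":0,"dz":0,"spin":1.57},{"dx":0,"dy":0,"dz":0,"spin":1.57},{"dx":0,"dy":0,"dz":0,"spin":1.57}]' 0
python3 -m crank '[{"dx":0,"dy":0,"dz":0,"spin":0},{"dx":0,"dy":0,"dz":0,"spin":0},{"dx":0,"dy":0,"dz":0,"spin":0},{"dx":0,"dy":0,"dz":0,"spin":0},{"dx":0,"dy":0,"dz":-0.03,"spin":0},{"dx":0,"dy":0,"dz":-0.06,"spin":0},{"dx":0,"dy":0,"dz":-0.1,"spin":0},{"dx":0,"dy":0,"dz":-0.14,"spin":0},{"dx":0,"dy":0,"dz":-0.18,"spin":0},{"dx":0,"dy":0,"dz":-0.19,"spin":0},{"dx":0,"dy":0,"dz":-0.19,"spin":0}]' 0.04
python3 - <<'E'
import sys; sys.argv=['x','w16.png']
exec(open('iso.py').read())
from chk import *
im,X,h=look('top','t16.png')
panel(X,h,'blue',(.496,.292),r=.035,z0=.055);stud(X,h,'blue',(.561,.287)); stud(X,h,'green',(.551,-.2035)); panel(X,h,'green',(.486,-.202),r=.035,z0=.055)
a=cv2.imread('pics/top0.png'); 
for f,b in (('tub',(215,235,280,280)),('cup',(300,100,335,135))):
    u0,v0,u1,v1=b; print(f,np.abs(a[v0:v1,u0:u1].astype(int)-im[v0:v1,u0:u1,::-1]).mean(), )
E
```

```text
eef_pos: [0.5816, 0.1687, 0.0641]
gripper_width: 0.05
eef_pos: [0.5806, 0.1684, 0.0654]
wrist_force: [-5.9, 0.1, 8.6]
gripper_width: 0.0107
t: 36.3
eef_pos: [0.5785, 0.1697, 0.0655]
ee_rot: [0.003, 0.676, 0.737, 0.002]
wrist_force: [-9.3, 9.5, 1.7]
gripper_width: 0.0106
t: 37.22
eef_pos: [0.5792, 0.1702, 0.2607]
ee_rot: [0.004, 0.676, 0.737, 0.006]
wrist_force: [0.2, -0.6, -0.7]
gripper_width: 0.0401
589 [579.7 171.1] [51.1 11.2] 4.7 bar dir -175.7 z [0.0696 0.0722 0.0736]
panel blue 58 [496.5 288.8] [49.6  9. ] 88.4 axis 85.5 z [0.0604 0.0648 0.0702]
stud blue 34 [560.3 284.8] [34.4  9.1] 86.3 axis 86.0 z [0.0683 0.0757 0.0788]
stud green 38 [ 550.7 -204.3] [32.3  9.6] 88.3 axis 91.0 z [0.0683 0.0741 0.0777]
panel green 54 [ 486.4 -204. ] [50.3  6.5] 88.7 axis 89.0 z [0.0617 0.0656 0.0705]
tub 11.034415954415955
cup 15.080544217687075
```

View pics/t16.png

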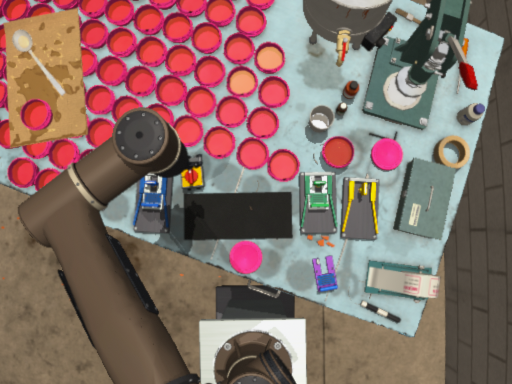

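The final view shows both panels docked with their studs across. The tub is still at (246,257) and the cup at (320,120), so neither moved. The isolator is on, and the mat is empty apart from the arm over the scene. Handing in.

```bash
python3 -c "
from plant import arm
print(arm.close_job())"
```

```text
the job is handed in; nothing more can be done
None
```

The job is done and handed in at about 37 s of the 210 s allowed. I switched the isolator off, slid the blue and green panels home in their own docks, locked both studs, and switched the isolator on again. The yellow panel was not there at this start, and I left the purple look-alike alone.

| Last check | Blue | Green | Nominal |
|---|---|---|---|
| Handle to stud | about 64 mm | about 64–65 mm | 65 mm (home) |
| Stud top, from about 80 mm when up | about 74 mm | about 74 mm | 6 mm down |
| Stud to panel, angle across the dock | within about 1° | within about 2° | 0° |

- **Isolator:** the handle bar is back at its starting "on" angle, to within about 1°.
- **Tub and cup:** both sit at their original pixels in the top view. My crude image-difference check for them came out non-zero (about 11–15 grey levels). I took that as lighting or noise, because their positions in the picture had not changed.
- **Disagreement:** one coarse top-camera reading put the green stud at 78°, with the arm partly in the way. The close wrist view gave 87.8°, and a later clear top view gave 91°.
- **Force:** the highest wrist force component printed was about 20 N.

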